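Scan a gauge box with the stand-mounted trigger scanner

ROBOT

A 6-joint arm with a two-finger parallel gripper is mounted at the origin on a cart in front of the work surface, level with it; the furniture and walls round the work are solid. World frame = base frame: x ahead of the robot, y to its left, z up, the work surface at z = 0. Lengths are in m, angles in rad, forces in N, time in s.
With the tool pointing down it reaches from about 0.325 to 0.775 m from the base axis. Payload 5.5 kg.
Tool frame: the origin (TCP) lies on the mounting face of the last link; the fingertips stand 173 mm ahead of it and the grasp point (between the pads) lies 155 mm ahead of it; z points along the fingers, y is the line along which they close (so a half turn about z gives the same grasp; the last joint's range is limited). The gripper opens to 85 mm and grips with 20 to 120 N. Pads are 22 mm wide; open, the fingers measure 114 mm over their backs; the gripper's body (76 mm by 85 mm) begins 54 mm behind the grasp point. The pads swing forward as they close: fully open they stand 13 mm farther back than shut.
Start: joints at [-0.057, 0.091, 1.231, -0, 1.82, -0.057], TCP at [0.6, -0, 0.405] pointing down, gripper open.
Joint ranges: [-2.87, 2.87], [-0.86, 2.18], [0.17, 2.46], [-1.51, 4.65], [0.06, 2.69], [-2.65, 2.65]. Speed limits (rad/s): [2.57, 2.57, 3.01, 3.14, 3.14, 3.14].

INTERFACE

Orientations are given as a rotation vector (axis times angle).
In Python, from station import ctrl gives the robot as it stands.
- The arm moves only by the tool step_arm, never from a script. Its argument "steps" is a list that holds one entry, the list of rows, each a list of 7 numbers: the closure, from -1 (fully open) to 1 (shut), so that 0 is half open, then the shift along the world's x, y, z in units of 0.1 m (1.0 is 0.1 m), then the turn, a rotation vector about the world's x, y, z in units of 120 degrees (1.0 is 120 degrees). In form: [[[claw, x, y, z, ax, ay, az], ...]]. A call has 1 to 12 rows; each row is the pose to reach, as a shift and turn from the pose commanded when the call began; what a row does not reach only later rows make up. A row lasts 1/10 s, in which the tool goes at most 50 mm and 8.59 degrees, less where a joint would pass 70% of its speed; a pose out of reach is approached as far as the arm can. A call with a number of a shift or a turn outside -1 to 1 is refused whole. A call with a gripper value outside its range is refused whole. The fingers move at their own pace and stop on an object; the grip force is fixed at half the most. Time passes only in rows, so rows that repeat a pose let the fingers close. It gives the time, the measured TCP pose, the force, the opening and the grip force at its end, in the units of the state.
- ctrl.sense(): the state, without advancing time (a new reading comes with each control period).
- ctrl.capture(name): name is "scene" or "side" or "wrist"; returns (picture, depth): 384x512x3 uint8, red, green, blue; 384x512 float32, m along the optical axis (not along the pixel's ray), 0 where there is no reading.
- ctrl.camera_model(name): a dict with "fx", "fy", "cx", "cy" (pixels), "xyz" and "orientation" of the camera in the world. Camera axes: x right, y down, z forward; pixel columns grow to the right and rows downward; lengths in m; the calibration is good to about 2 mm. A picture is of the moment at which its call begins: read the wrist's pose just before it. camera_model takes no time and is no camera call; for the wrist camera it gives the pose at the moment of the call.
- ctrl.hand_in(): hands the job in; it is judged then, once.
The state is a dict: "time": time; "joints": joint angles; "joint_vel": joint speeds; "joint_torque": joint torques, N m; "tcp_pos": TCP position; "eef_rot": TCP orientation; "ft_force": force on the tool from outside, world axes, zero at the start; "wrist_torque": the same for the moment, N m; "gripper_width": opening from 0.0 (shut) to 1.0 (fully open); "grasp_force": force on a finger pad.
Only numpy, scipy, OpenCV 4.12 (cv2) and the standard library are available. Lean on these libraries where they do the work, as an engineer would, in place of code of your own. Each camera call takes 0.05 s, during which the arm holds its last target. There are 200 camera calls.

TASK

Take the small gauge box out of the foam tray and set it down flat, lid up, in the middle of the square plate of the scanner stand, and let go of it. Then scan it: pinch the scanner's trigger against its grip all the way to the stop, keep it squeezed for about a second and let it spring back. Do not pull the trigger before the box is in place, and leave the box on the plate and the other things on the bench where they are.

Things in the scene. Friction and masses are not known exactly. Their poses are not given: they have to be found in the camera images.
- boxed_gauge: The gauge box to be scanned, 36 (x) x 46 (y) x 16 (z) mm, about 55 g, grey with a thin red lid; the only one that lies in the foam tray. Origin at the centre of its underside, z up out of the lid, x along its short side.
- box_center (a point): Centre of that gauge box, half-way up (8 mm above its underside), with the box's axes. In the tray it is 22 mm above the bench.
- foam: Fixed black foam tray, 140 (x) x 110 (y) x 20 (z) mm, origin at the centre of its underside, with three pockets 6 mm deep. The gauge box lies in the pocket centred at x = -38 mm, y = 0 (39 x 49 mm), its underside 14 mm and its lid 30 mm above the bench, so that its upper 10 mm stand clear of the foam; it can be lifted straight out by its sides. The other pockets are empty. The tray may be left or right of the scanner.
- scanner: Fixed scanner stand: grey foot 335 x 100 x 6 mm, a column, and a pistol-shaped scanner clamped to it with its window looking down at the plate and its grip pointing up. Origin on the bench under the centre of the scanner head (155 mm up); its -x axis points from the head to the plate. The square plate's centre is at x = -190 mm.
- plate_center (a point): Centre of the upper face of the square aluminium plate, 10 mm above the bench, on the stand; flat inside 86 x 86 mm, with a black rim 3 mm high around it. A box standing on it has its centre 18 mm above the bench. The scanner's head and grip overhang the stand from 110 mm behind the plate's centre on (towards the stand's +x), and reach 240 mm above the bench.
- grip: The scanner's fixed grip, leaning 35 degrees from vertical towards the plate. Origin at the centre of the scanner head; z runs along the grip, up to its free end at z = 90 mm (nothing stands above it); x points to its back, away from the plate. The grip is 33 mm wide (y); its back face is at x = +14 mm (+15 at the end cap), its front at x = -13 mm (-14 at the end cap). The head fills z below 26 mm.
- squeeze_point (a point): Point of the grip at x = -4, z = 62 mm in the grip's frame: midway between the back of the grip and the outer face of the fully squeezed trigger. Axes as the grip's. Approach it along the grip, from its free end downwards, with one finger behind the grip and one in front of the trigger (closing along x).
- trigger (a joint): The bright metal trigger blade, 18 mm wide, 7 mm thick, hinged near the head at x = -18, z = 26 mm in the grip's frame and reaching to z = 67 mm. 0 rad is released (its tip then stands out to x = -32 mm), 0.24 rad is fully squeezed against the stop (outer face parallel to the grip at x = -22 mm, 36 mm from the grip's back). Sprung: it takes about 3 N at its tip to start and 8 N to reach the stop, and it springs back by itself.
- tape: Bystander: yellow tape roll lying flat, 97 mm across, 19 mm high; origin at the centre of its underside.
- lead: Bystander: white wire connector with a blue coiled lead, 111 x 102 x 26 mm; origin under its centre.
Mind the look-alikes: they are no part of the job. Leave any brown or green look-alike of the boxed_gauge alone.

How it is judged:
On the way, in this order (a step that is already met when the one before it is completed fails the run):
1. the gauge box rests flat on the plate, let go, with the trigger released (horizontal distance between box_center and plate_center below 0.02 m and height (world z) of box_center between 0.014 and 0.022 m and angle between box_center's own z axis and vertical below 0.12 rad and linear speed of boxed_gauge below 0.01 m/s and contact force between the fingers and boxed_gauge below 0.1 N and value of joint trigger below 0.05 rad), for 0.2 s.
2. the trigger is pinched against the grip to its stop while the box is on the plate (horizontal distance between box_center and plate_center below 0.02 m and height (world z) of box_center between 0.014 and 0.022 m and angle between box_center's own z axis and vertical below 0.12 rad and value of joint trigger above 0.2 rad and contact force between the fingers and grip above 1 N), for 0.4 s.
At the end, for the whole second after the job is handed in: The gauge box rests flat and lid up on the plate, its centre within 20 mm of the plate's centre, at rest and released; the trigger has sprung back (below 0.03 rad) (horizontal distance between box_center and plate_center below 0.02 m and height (world z) of box_center between 0.014 and 0.022 m and angle between box_center's own z axis and vertical below 0.12 rad and linear speed of boxed_gauge below 0.01 m/s and contact force between the fingers and boxed_gauge below 0.1 N and value of joint trigger below 0.03 rad); the robot touches nothing.
It fails at once if the trigger is pulled (beyond 0.1 rad) while the box is not on the plate (value of joint trigger above 0.1 rad and not (horizontal distance between box_center and plate_center below 0.02 m and height (world z) of box_center between 0.014 and 0.022 m and angle between box_center's own z axis and vertical below 0.12 rad)).
It fails at once if a bystander (tape roll or connector) is moved by more than 30 mm (distance of any of tape, lead from where it was at the start of the episode above 0.03 m).
It also fails if it takes over 54 s, if anything falls off the work surface, if the arm or the gripper's body presses on something with over 40 N, if the wrist force passes 120 N, or if a joint passes its speed limit or range.

## Working session

There is one attempt and no reset: what is moved stays moved. The work goes in short steps, Python scripts to look and compute and a tool call to move; the robot and the scene stay as the last step left them, time stands still between calls to the robot, and variables do not carry over. Pictures are saved under pics/ and viewed, at most 10 in all, crops included, and the job is handed in when it is done.

Besides the shell and the picture viewer there is one more tool, called after "Emit:" by a JSON object that holds its "method" and its "body", one argument or row to a line. step_arm: Moves the arm, as the interface text tells. Shifts and turns lie within -1 to 1; 1 stands for 0.1 m of shift or 120 degrees of turn. Its arguments: {"type":"object","properties":{"steps":{"type":"array","items":{"type":"array","items":{"type":"array","items":{"type":"number","minimum":-1,"maximum":1}}}}},"required":["steps"]}

```bash
mkdir -p pics
cat > h.py <<'E'
import numpy as np, cv2, pickle
from scipy.spatial.transform import Rotation as R
from station import ctrl
def cam(name):
    m=ctrl.camera_model(name); p,d=ctrl.capture(name); return m,p,d
def rot(m):
    o=np.array(m["orientation"],float); return o if o.shape==(3,3) else R.from_rotvec(o).as_matrix()
def cloud(m,d):
    v,u=np.mgrid[:d.shape[0],:d.shape[1]]
    c=np.dstack([(u-m["cx"])/m["fx"]*d,(v-m["cy"])/m["fy"]*d,d])
    return c@rot(m).T+np.array(m["xyz"])
def save(n,p): cv2.imwrite("pics/"+n+".png",cv2.cvtColor(p,cv2.COLOR_RGB2BGR))
E
python3 - <<'E'
from h import *
print(ctrl.sense())
ps=[]
for n in("scene","side"):
    m,p,d=cam(n); print(n,m); pickle.dump((m,p,d),open(n+".pkl","wb")); save(n,p)
m,p,d=cam("wrist");pickle.dump((m,p,d),open("wrist.pkl","wb"));print(m)
a=[pickle.load(open(n+".pkl","rb"))[1] for n in("scene","side","wrist")]
save("all",np.vstack([np.hstack(a[:2]),np.hstack([a[2],0*a[2]])])[::1,::1]) if 0 else None
E
```

```text
{'time': 0.0, 'joints': array([-5.67222253e-02,  9.18743955e-02,  1.23190540e+00, -3.00115421e-06,
        1.81977144e+00, -5.66695591e-02]), 'joint_vel': array([-1.78577217e-05,  1.35340990e-03,  3.88509923e-05,  4.19390198e-04,
        1.73946833e-04,  2.25149636e-03]), 'joint_torque': array([ 1.92109423e-03, -4.58737707e+01, -4.18019521e+01,  2.08830479e-04,
        1.19483890e-02, -1.60596358e-05]), 'tcp_pos': array([ 6.00061219e-01, -1.90761851e-05,  4.03530199e-01]), 'eef_rot': array([-2.22046845e+00, -2.22034987e+00,  2.05112105e-03]), 'ft_force': array([-0.0347436 ,  1.20462851, -0.32073159]), 'wrist_torque': array([-0.00289194, -0.04484937, -0.01580691]), 'grasp_force': 0.0, 'gripper_width': 1.0004894010776715}
scene {'fx': 496.28283561447546, 'fy': 496.28283561447546, 'cx': 253.8946011223629, 'cy': 193.23686813072354, 'xyz': array([-0.19360609,  0.93849976,  1.22468749]), 'orientation': array([-0.81604439,  2.54393071, -1.13133035])}
side {'fx': 475.34952564239086, 'fy': 475.34952564239086, 'cx': 255.48659090361852, 'cy': 182.09095379730294, 'xyz': array([ 0.03361855, -0.93483976,  0.92337792]), 'orientation': array([-2.16203903,  0.56640818, -0.26316517])}
{'fx': 264.4087972683601, 'fy': 264.4087972683601, 'cx': 256.71585949431545, 'cy': 189.998778906917, 'xyz': array([0.59927221, 0.07801026, 0.37256955]), 'orientation': array([ 2.83290171e+00,  1.98053764e-03, -5.56789579e-04])}
```

View pics/scene.png

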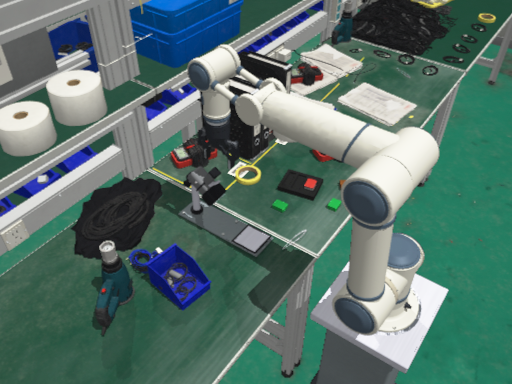

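View pics/side.png

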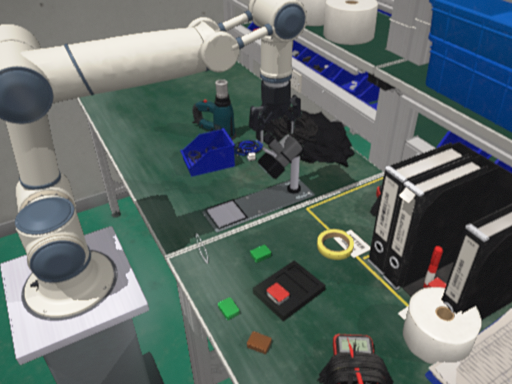

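The scene view shows the candidates. Red-lidded box in the black tray: scene (311,184), side (277,293). Green look-alikes: side (261,252) and (228,308). Brown look-alike: side (259,342). I choose the red one in the tray. The plate is at scene (251,238), side (226,214), and the scanner grip is at side (285,150).

```bash
cat >> h.py <<'E'
def ray(m,uv,z):
    uv=np.atleast_2d(uv).astype(float)
    r=np.c_[(uv[:,0]-m["cx"])/m["fx"],(uv[:,1]-m["cy"])/m["fy"],np.ones(len(uv))]@rot(m).T
    o=np.array(m["xyz"]); return o+r*((z-o[2])/r[:,2])[:,None]
def rect(m,mask,z):
    c=max(cv2.findContours(mask.astype(np.uint8),cv2.RETR_EXTERNAL,cv2.CHAIN_APPROX_NONE)[0],key=cv2.contourArea)
    q=ray(m,c[:,0],z)[:,:2]*1000
    return cv2.minAreaRect(q.astype(np.float32))
E
python3 - <<'E'
from h import *
for n,(box) in {"side":(225,250,330,325),"scene":(270,165,330,200),"wrist":(0,0,512,384)}.items():
    m,p,d=pickle.load(open(n+".pkl","rb"))
    P=cloud(m,d); hsv=cv2.cvtColor(p,cv2.COLOR_RGB2HSV)
    roi=np.zeros(d.shape,bool); roi[box[1]:box[3],box[0]:box[2]]=1
    red=((hsv[...,0]<8)|(hsv[...,0]>172))&(hsv[...,1]>150)&(hsv[...,2]>90)&roi
    if n!="wrist":print(n,"lid",rect(m,red,.030),"depth",np.median(P[red],0))
    blk=(hsv[...,2]<60)&roi&(P[...,2]<.03)&(P[...,2]>.005)
    print(" foam",rect(m,cv2.morphologyEx(blk.astype(np.uint8),cv2.MORPH_CLOSE,np.ones((9,9)))|0,.02))
for n,box,in (("side",(195,175,325,240)),("scene",(170,170,290,260))):
    m,p,d=pickle.load(open(n+".pkl","rb"));P=cloud(m,d);hsv=cv2.cvtColor(p,cv2.COLOR_RGB2HSV)
    roi=np.zeros(d.shape,bool); roi[box[1]:box[3],box[0]:box[2]]=1
    pl=roi&(hsv[...,1]<50)&(hsv[...,2]>120)&(P[...,2]<.03)
    pl=cv2.morphologyEx(pl.astype(np.uint8),cv2.MORPH_OPEN,np.ones((3,3)))
    print(n,"plate",rect(m,pl,.01))
m,p,d=pickle.load(open("side.pkl","rb"));a=cv2.resize(p[120:330,180:350],None,fx=3,fy=2.857*1.05)
w=pickle.load(open("wrist.pkl","rb"))[1]
a=cv2.resize(p[120:320,180:340],(480,600));save("c1",a);save("w1",w)
E
```

```text
side lid ((429.857421875, -305.42144775390625), (35.774192810058594, 47.932987213134766), 8.276321411132812) depth [ 0.42962652 -0.30614422  0.03034282]
 foam ((461.7989501953125, -304.29486083984375), (148.319580078125, 118.10433959960938), 11.173200607299805)
scene lid ((428.64501953125, -309.6641540527344), (35.94859313964844, 48.5045051574707), 7.5750203132629395) depth [ 0.42710875 -0.30943224  0.03143457]
 foam ((460.2607421875, -291.5595703125), (144.07785034179688, 128.2899627685547), 11.562540054321289)
 foam ((497.721435546875, -248.6414794921875), (71.70779418945312, 70.14973449707031), 26.023344039916992)
side plate ((455.20477294921875, 31.30516815185547), (83.12494659423828, 81.0743179321289), 0.5583457350730896)
scene plate ((453.6333312988281, 26.140525817871094), (83.11559295654297, 84.24209594726562), 0.08382810652256012)
```

View pics/c1.png

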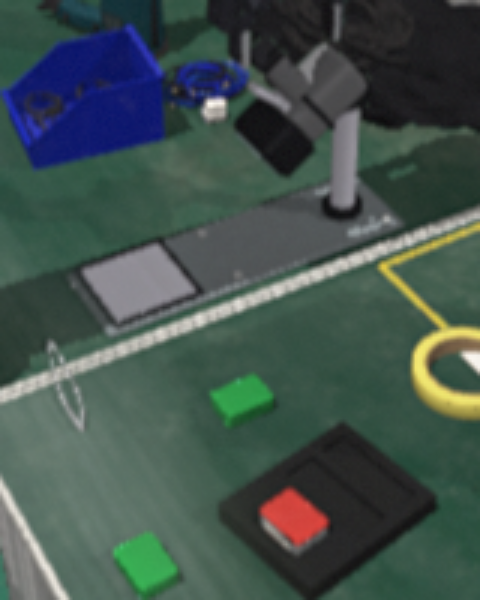

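View pics/w1.png

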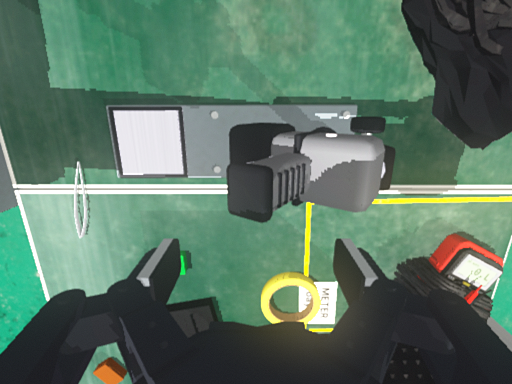

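The crop confirms the red-lidded grey box at crop (294,518) in the black tray, apart from the two green ones. The wrist view shows the stand aligned with world x, the plate at (150,140) and the scanner at (300,170). I'm moving over the box now.

Emit:
{"method": "step_arm", "body": {
  "steps": [
    [[-0.25, -0.6, -1, 0, 0, 0, 0.035], [-0.25, -0.6, -1, 0, 0, 0, 0.035], [-0.25, -0.6, -1, 0, 0, 0, 0.035]]
  ]
}}

```text
time: 0.45
tcp_pos: [0.5384, -0.1026, 0.4046]
eef_rot: [2.142, 2.298, -0.002]
ft_force: [0.7, 0.5, 0.4]
gripper_width: 0.627
grasp_force: 0.0
```

Emit:
{"method": "step_arm", "body": {
  "steps": [
    [[-0.25, -0.6, -1, -0.3, 0, 0, 0.035], [-0.25, -0.6, -1, -0.3, 0, 0, 0.035], [-0.25, -0.6, -1, -0.3, 0, 0, 0.035]]
  ]
}}

```text
time: 0.75
tcp_pos: [0.4783, -0.2024, 0.3732]
eef_rot: [-2.055, -2.374, 0.002]
ft_force: [0.1, 0.8, 0.3]
gripper_width: 0.625
grasp_force: 0.0
```

Emit:
{"method": "step_arm", "body": {
  "steps": [
    [[-0.25, -0.51, -1, -0.7, 0, 0, 0], [-0.25, -0.51, -1, -0.7, 0, 0, 0], [-0.25, -0.51, -1, -0.7, 0, 0, 0], [-0.25, -0.51, -1, -0.7, 0, 0, 0]]
  ]
}}

```text
time: 1.15
tcp_pos: [0.4271, -0.302, 0.3008]
eef_rot: [-2.054, -2.369, 0.002]
ft_force: [0.5, 0.8, -0.1]
gripper_width: 0.626
grasp_force: 0.0
```

Run:
```python
from h import *
s=ctrl.sense();print(s["time"],s["tcp_pos"],s["eef_rot"],s["gripper_width"],R.from_rotvec(s["eef_rot"]).as_matrix().round(3))
m,p,d=cam("wrist");P=cloud(m,d);hsv=cv2.cvtColor(p,cv2.COLOR_RGB2HSV)
red=((hsv[...,0]<8)|(hsv[...,0]>172))&(hsv[...,1]>150)&(hsv[...,2]>90)&(P[...,2]<.05)
print(rect(m,red,.03),np.median(P[red],0))
save("w2",p)
```

```text
1.15 [ 0.42712913 -0.3020022   0.30080237] [-2.05397670e+00 -2.36914093e+00  1.67946957e-03] 0.6261330073822113 [[-0.142  0.99  -0.005]
 [ 0.99   0.142  0.003]
 [ 0.004 -0.005 -1.   ]]
((426.8169250488281, -306.1051330566406), (37.48533630371094, 47.50559616088867), 11.369852066040039) [ 0.42863127 -0.30797293  0.02992159]
```

View pics/w2.png

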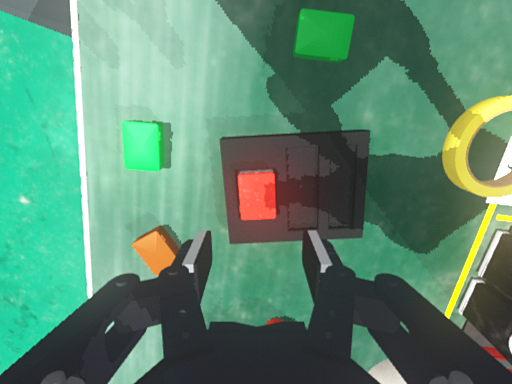

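The view from the hover shows the red box at (257,194) in the tray, 3 degrees off the gripper's yaw. The fingers at (195,255) and (320,255) straddle it, so I'm descending.

Emit:
{"method": "step_arm", "body": {
  "steps": [
    [[-0.25, 0.01, -0.05, -0.45, 0, 0, 0.02], [-0.25, 0.01, -0.05, -0.85, 0, 0, 0.02], [-0.25, 0.01, -0.05, -0.85, 0, 0, 0.02], [-0.25, 0.01, -0.05, -0.85, 0, 0, 0.02]]
  ]
}}

```text
time: 1.6
tcp_pos: [0.4307, -0.3043, 0.2206]
eef_rot: [-2.001, -2.421, -0.001]
ft_force: [0.4, 0.4, 0.7]
gripper_width: 0.627
grasp_force: 0.0
```

Run:
```python
from h import *
s=ctrl.sense();print(s["tcp_pos"],s["ft_force"])
m,p,d=cam("wrist");P=cloud(m,d);hsv=cv2.cvtColor(p,cv2.COLOR_RGB2HSV)
red=((hsv[...,0]<8)|(hsv[...,0]>172))&(hsv[...,1]>150)&(hsv[...,2]>90)&(P[...,2]<.05)
print(rect(m,red,.03),np.median(P[red],0))
# finger tip points: near columns
f=(P[...,2]<.12)&(P[...,2]>.022)&~red&(abs(P[...,1]-s["tcp_pos"][1])<.02)&(abs(P[...,0]-s["tcp_pos"][0])<.06)&(d>0)
q=P[f]; 
for a in(-1,1):
    k=q[(q[:,0]-s["tcp_pos"][0])*a>.01]; print(a,len(k),k[:,2].min() if len(k) else 0,np.percentile(k[:,2],5) if len(k) else 0,k.mean(0) if len(k) else 0)
save("w3",p)
```

```text
[ 0.43069371 -0.30428354  0.22063952] [0.36866856 0.41155635 0.69792509]
((426.16619873046875, -306.0339050292969), (35.85237121582031, 46.9390983581543), 10.910994529724121) [ 0.42700171 -0.30580294  0.03009477]
-1 7241 0.022008144292501863 0.058407677291466176 [ 0.38913384 -0.30562728  0.09822761]
1 5184 0.05081575897704055 0.06276584030871821 [ 0.4688647  -0.29338406  0.09712343]
```

View pics/w3.png

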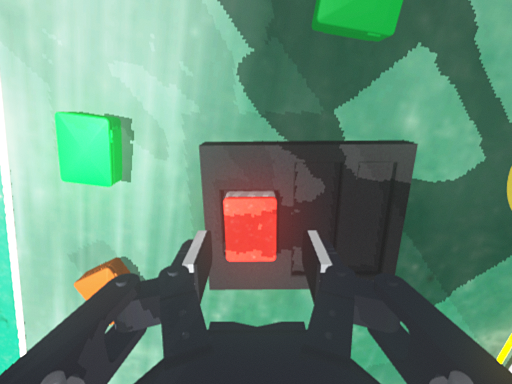

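The fingers straddle the box at (250,228), and the tips measure 170 mm ahead of the TCP. I shift 4 mm in -x, descend the rest and close.

Emit:
{"method": "step_arm", "body": {
  "steps": [
    [[-0.25, -0.04, -0.02, -0.27, 0, 0, 0], [-0.25, -0.04, -0.02, -0.27, 0, 0, 0], [-0.25, -0.04, -0.02, -0.27, 0, 0, 0]]
  ]
}}

```text
time: 1.95
tcp_pos: [0.4266, -0.3071, 0.1949]
eef_rot: [2.001, 2.419, 0.0]
ft_force: [0.1, 0.2, 0.2]
gripper_width: 0.626
grasp_force: 0.0
```

Emit:
{"method": "step_arm", "body": {
  "steps": [
    [[1, 0, 0, -0.01, 0, 0, 0], [1, 0, 0, -0.01, 0, 0, 0], [1, 0, 0, -0.01, 0, 0, 0], [1, 0, 0, -0.01, 0, 0, 0], [1, 0, 0, -0.01, 0, 0, 0], [1, 0, 0, -0.01, 0, 0, 0]]
  ]
}}

```text
time: 2.55
tcp_pos: [0.4267, -0.3074, 0.1942]
eef_rot: [2.0, 2.418, 0.0]
ft_force: [-0.6, 0.7, 6.7]
gripper_width: 0.381
grasp_force: 60.7
```

Emit:
{"method": "step_arm", "body": {
  "steps": [
    [[1, 0, 0, 0.1, 0, 0, 0], [1, 0, 0, 0.3, 0, 0, 0], [1, 0, 0, 0.6, 0, 0, 0], [1, 0, 0, 0.9, 0, 0, 0], [1, 0, 0, 0.9, 0, 0, 0]]
  ]
}}

```text
time: 3.05
tcp_pos: [0.4267, -0.3076, 0.2879]
eef_rot: [1.997, 2.414, -0.0]
ft_force: [1.2, -1.1, -0.0]
gripper_width: 0.382
grasp_force: 59.9
```

Run:
```python
from h import *
s=ctrl.sense();print(s["tcp_pos"],s["ft_force"],s["gripper_width"],s["grasp_force"])
m,p,d=cam("wrist");P=cloud(m,d);hsv=cv2.cvtColor(p,cv2.COLOR_RGB2HSV)
red=((hsv[...,0]<8)|(hsv[...,0]>172))&(hsv[...,1]>150)&(hsv[...,2]>90)&(P[...,2]<.2)&(P[...,2]>.05)
q=P[red];print(len(q),np.median(q,0),q.min(0),q.max(0));z=np.median(q[:,2]);print(rect(m,red,z))
k=abs(q[:,2]-z)<.004;A=np.c_[q[k][:,:2],np.ones(k.sum())];print("slope",np.linalg.lstsq(A,q[k][:,2],rcond=None)[0])
# scanner geometry from first side/scene/wrist clouds
for n in("scene","side","wrist"):
    m,p,d=pickle.load(open(n+".pkl","rb"));P=cloud(m,d)
    k=(d>0)&(P[...,2]>.13)&(P[...,2]<.26)&(P[...,0]>.5)&(P[...,0]<.75)&(abs(P[...,1]-.03)<.05)
    q=P[k]
    for z in(.17,.19,.21,.225):
        b=q[abs(q[:,2]-z)<.006]
        if len(b)>5:print(n,z,len(b),np.percentile(b,2,axis=0).round(4),np.percentile(b,98,axis=0).round(4))
```

```text
[ 0.42674077 -0.3075606   0.28792336] [ 1.1648777  -1.0749261  -0.00144744] 0.3824038083881128 59.93077039718628
4314 [ 0.42689418 -0.3045412   0.12386851] [ 0.40635153 -0.33267953  0.12062256] [ 0.4475534  -0.2809187   0.18957039]
((426.9958190917969, -306.3805236816406), (34.64533233642578, 46.61956024169922), 10.716141700744629)
slope [ 0.00636342 -0.00672648  0.11909243]
scene 0.17 106 [0.605  0.0131 0.1641] [0.7068 0.0692 0.1755]
scene 0.19 137 [0.5827 0.0072 0.1845] [0.6822 0.0573 0.1957]
scene 0.21 23 [0.593  0.0252 0.2041] [0.6716 0.0482 0.2143]
scene 0.225 52 [0.5808 0.0183 0.2195] [0.6072 0.0501 0.2307]
side 0.17 132 [ 0.6079 -0.0014  0.1642] [0.7067 0.0425 0.1757]
side 0.19 169 [0.5835 0.001  0.1843] [0.6828 0.0536 0.1957]
side 0.21 33 [0.5912 0.0115 0.2043] [0.6246 0.0207 0.2142]
side 0.225 68 [0.5826 0.0111 0.2197] [0.6099 0.0425 0.2308]
wrist 0.17 1537 [0.6175 0.0054 0.1644] [0.7054 0.0692 0.1758]
wrist 0.19 2705 [0.6229 0.0079 0.1844] [0.6859 0.0566 0.1958]
wrist 0.21 532 [0.5979 0.0191 0.2042] [0.6249 0.0453 0.2159]
wrist 0.225 1693 [0.5816 0.0161 0.2198] [0.6134 0.0466 0.2308]
```

Grasped and level: the lid is 164 mm below the TCP, so the underside is 180 mm below it. I'm carrying the box to the plate.

Emit:
{"method": "step_arm", "body": {
  "steps": [
    [[1, 0.1, 1, 0, 0, 0, -0.045], [1, 0.1, 1, 0, 0, 0, -0.045], [1, 0.1, 1, 0, 0, 0, -0.045]]
  ]
}}

```text
time: 3.4
tcp_pos: [0.4362, -0.2027, 0.2805]
eef_rot: [-2.107, -2.326, -0.002]
ft_force: [-0.1, -0.4, -0.6]
gripper_width: 0.383
grasp_force: 59.9
```

Emit:
{"method": "step_arm", "body": {
  "steps": [
    [[1, 0.1, 1, 0, 0, 0, -0.045], [1, 0.1, 1, 0, 0, 0, -0.045], [1, 0.1, 1, 0, 0, 0, -0.045]]
  ]
}}

```text
time: 3.7
tcp_pos: [0.4461, -0.1027, 0.2807]
eef_rot: [-2.213, -2.226, -0.002]
ft_force: [-1.3, -1.3, -0.0]
gripper_width: 0.387
grasp_force: 59.9
```

Emit:
{"method": "step_arm", "body": {
  "steps": [
    [[1, 0.08, 0.7, 0, 0, 0, 0], [1, 0.08, 0.7, 0, 0, 0, 0], [1, 0.08, 0.7, 0, 0, 0, 0]]
  ]
}}

```text
time: 4.0
tcp_pos: [0.454, -0.0355, 0.2808]
eef_rot: [-2.217, -2.224, 0.001]
ft_force: [-0.6, 1.4, -1.4]
gripper_width: 0.383
grasp_force: 59.9
```

Run:
```python
from h import *
s=ctrl.sense();print(s["tcp_pos"],s["eef_rot"])
out=[("w0",)+pickle.load(open("wrist.pkl","rb"))]
m,p,d=cam("wrist");out.append(("w",m,p,d))
for n,m,p,d in out:
    P=cloud(m,d);hsv=cv2.cvtColor(p,cv2.COLOR_RGB2HSV)
    pl=((hsv[...,1]<50)&(hsv[...,2]>130)&(abs(P[...,2]-.01)<.008)).astype(np.uint8)
    pl=cv2.morphologyEx(pl,cv2.MORPH_OPEN,np.ones((5,5)))
    print(n,"plate",rect(m,pl,.01))
    st=((P[...,2]>.002)&(P[...,2]<.02)&(hsv[...,1]<70)&(P[...,0]<.75)&(P[...,1]<.12)&(P[...,1]>-.06)).astype(np.uint8)
    print("foot",rect(m,cv2.morphologyEx(st,cv2.MORPH_OPEN,np.ones((5,5))),.006))
save("w4",p)
# grip analysis from the first wrist cloud: fit end cap region
n,m,p,d=out[0];P=cloud(m,d)
k=(d>0)&(P[...,2]>.195)&(P[...,2]<.26)&(P[...,0]>.55)&(P[...,0]<.66)&(abs(P[...,1]-.03)<.06)
q=P[k]; print("grip max z",q[:,2].max())
h=np.array([.6445,.0285,.155]);c,s_=np.cos(np.radians(35)),np.sin(np.radians(35))
g=np.c_[(q-h)@[c,0,s_],q[:,1],(q-h)@[-s_,0,c]]
for z in range(60,100,4):
    b=g[abs(g[:,2]*1000-z)<2]*1000
    if len(b)>5:print(z,len(b),b.min(0).round(1),b.max(0).round(1))
```

```text
[ 0.45400651 -0.03554819  0.28079475] [-2.21669812e+00 -2.22405430e+00  8.65132604e-04]
w0 plate ((452.78533935546875, 29.158039093017578), (86.39781951904297, 86.5341567993164), 0.08345789462327957)
foot ((565.2373657226562, 31.09177017211914), (332.39697265625, 97.9964599609375), 0.08373801410198212)
w plate ((589.99560546875, 30.776697158813477), (178.19322204589844, 96.57235717773438), 0.2620481550693512)
foot ((540.513427734375, 30.33453369140625), (284.9306335449219, 98.2034683227539), 0.262057900428772)
grip max z 0.2599834380775344
60 178 [-7.3 17.7 58. ] [13.7 45.4 62. ]
64 141 [-7.7 17.5 62. ] [13.4 45.4 66. ]
68 201 [-7.4 18.2 66. ] [13.6 45.3 70. ]
72 175 [-8.  -4.8 70. ] [63.4 45.3 74. ]
76 391 [ -7.7 -10.3  74. ] [67.3 45.5 78. ]
80 327 [  9.6 -10.3  78. ] [68.8 45.8 82. ]
84 387 [-11.8 -10.7  82. ] [63.1 46.8 86. ]
88 697 [-15.8  -9.8  86. ] [60.  46.9 90. ]
92 1598 [-14.3  15.1  90. ] [12.8 46.  92.4]
```

View pics/w4.png

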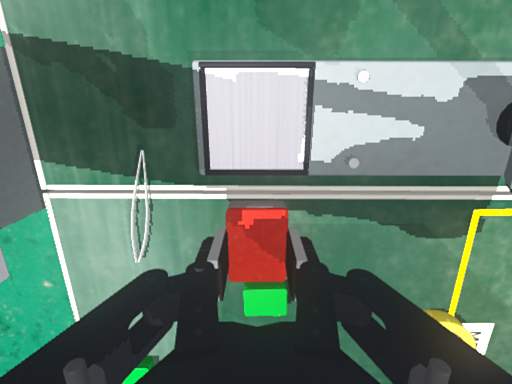

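The plate's inner area is at pixels (207-308, 67-170), and the held box is level at (257,245). The views agree on a plate centre near (0.4535, 0.030).

Emit:
{"method": "step_arm", "body": {
  "steps": [
    [[1, 0, 0.65, 0, 0, 0, 0], [1, 0, 0.65, 0, 0, 0, 0], [1, 0, 0.65, -0.3, 0, 0, 0], [1, 0, 0.65, -0.6, 0, 0, 0], [1, 0, 0.65, -0.8, 0, 0, 0], [1, 0, 0.65, -0.8, 0, 0, 0], [1, 0, 0.65, -0.8, 0, 0, 0]]
  ]
}}

```text
time: 4.75
tcp_pos: [0.4541, 0.0269, 0.2017]
eef_rot: [-2.223, -2.22, 0.002]
ft_force: [1.1, -0.2, -0.5]
gripper_width: 0.382
grasp_force: 59.9
```

Run:
```python
from h import *
s=ctrl.sense();print(s["tcp_pos"],s["eef_rot"])
m,p,d=cam("wrist");P=cloud(m,d);hsv=cv2.cvtColor(p,cv2.COLOR_RGB2HSV)
red=((hsv[...,0]<8)|(hsv[...,0]>172))&(hsv[...,1]>150)&(hsv[...,2]>60)&(P[...,2]<.06)&(P[...,2]>.015)
q=P[red];z=np.median(q[:,2]);print(z,rect(m,red,z))
```

```text
[0.45410526 0.02694399 0.20171362] [-2.22262868e+00 -2.21976454e+00  1.54551832e-03]
0.03765613341537803 ((453.23529052734375, 28.846771240234375), (33.489017486572266, 45.96123123168945), 0.44821563363075256)
```

Emit:
{"method": "step_arm", "body": {
  "steps": [
    [[1, 0, 0.015, -0.08, 0, 0, 0], [1, 0, 0.015, -0.11, 0, 0, 0], [1, 0, 0.015, -0.115, 0, 0, 0], [1, 0, 0.015, -0.115, 0, 0, 0], [1, 0, 0.015, -0.115, 0, 0, 0]]
  ]
}}

```text
time: 5.3
tcp_pos: [0.4541, 0.0296, 0.1904]
eef_rot: [2.221, 2.222, 0.0]
ft_force: [0.1, 0.1, -0.3]
gripper_width: 0.38
grasp_force: 59.9
```

Emit:
{"method": "step_arm", "body": {
  "steps": [
    [[1, 0, 0, -0.005, 0, 0, 0], [0.3, 0, 0, -0.005, 0, 0, 0], [-0.25, 0, 0, -0.005, 0, 0, 0], [-0.25, 0, 0, -0.005, 0, 0, 0], [-0.25, 0, 0, 0, 0, 0, 0], [-0.25, 0, 0, 0.2, 0, 0, 0], [-0.25, 0, 0, 0.5, 0, 0, 0], [-0.6, 0, 0, 0.9, 0, 0, 0], [-1, 0, 0, 0.9, 0, 0, 0], [-1, 0, 0, 0.9, 0, 0, 0]]
  ]
}}

```text
time: 6.3
tcp_pos: [0.4543, 0.0295, 0.2813]
eef_rot: [2.22, 2.22, 0.003]
ft_force: [1.0, 0.5, -0.6]
gripper_width: 0.998
grasp_force: 0.0
```

Run:
```python
from h import *
s=ctrl.sense();print(s["tcp_pos"],s["eef_rot"],s["joints"])
m,p,d=cam("wrist");P=cloud(m,d);hsv=cv2.cvtColor(p,cv2.COLOR_RGB2HSV)
red=((hsv[...,0]<8)|(hsv[...,0]>172))&(hsv[...,1]>150)&(hsv[...,2]>60)&(P[...,2]<.06)&(P[...,2]>.015)
q=P[red];z=np.median(q[:,2]);print(z,rect(m,red,z))
st=((P[...,2]>.003)&(P[...,2]<.02)&(hsv[...,2]<60)&(P[...,0]<.52)&(P[...,0]>.39)&(P[...,1]<.1)&(P[...,1]>-.03))
print("rim",np.percentile(P[st],[1,99],axis=0))
```

```text
[0.45428135 0.02948452 0.28125833] [2.22009493 2.22012675 0.00282061] [-9.93088657e-03 -2.98569510e-01  1.81206820e+00 -3.34580185e-05
  1.62549329e+00 -9.94709439e-03]
0.026117161453830987 ((453.89654541015625, 31.59622573852539), (32.915611267089844, 45.450340270996094), 0.3614225685596466)
rim [[ 0.40554834 -0.00237679  0.01099072]
 [ 0.47903291  0.07754349  0.01417568]]
```

The box is released at (0.454, 0.031) with its lid at z = 26 mm, flat and centred. Next I rise and tilt over the grip.

Emit:
{"method": "step_arm", "body": {
  "steps": [
    [[-1, 0, 0, 0.5, 0, 0, 0], [-1, 0, 0, 1, 0, 0, 0], [-1, 0, 0, 1, 0, 0, 0]]
  ]
}}

```text
time: 6.65
tcp_pos: [0.4543, 0.0295, 0.3861]
eef_rot: [2.217, 2.217, 0.01]
ft_force: [-0.0, 0.6, -0.1]
gripper_width: 0.999
grasp_force: 0.0
```

Emit:
{"method": "step_arm", "body": {
  "steps": [
    [[-1, 0, 0.01, 0.4, 0, -0.06, 0], [-1, 0, 0.01, 0.4, 0, -0.12, 0], [-1, 0, 0.01, 0.4, 0, -0.18, 0], [-1, 0, 0.01, 0.4, 0, -0.24, 0], [-1, 0, 0.01, 0.4, 0, -0.292, 0], [-1, 0, 0.01, 0.4, 0, -0.292, 0], [-1, 0, 0.01, 0.4, 0, -0.292, 0]]
  ]
}}

```text
time: 7.35
tcp_pos: [0.4538, 0.0305, 0.4187]
eef_rot: [1.875, 1.875, 0.587]
ft_force: [0.5, 0.4, -0.5]
gripper_width: 1.005
grasp_force: 0.0
```

```bash
cat > g.py <<'E'
from h import *
import sys
s=ctrl.sense();T=R.from_rotvec(s["eef_rot"]).as_matrix();print(s["tcp_pos"],T.round(3).tolist(),s["joints"].round(2),s["ft_force"].round(1))
m,p,d=cam("wrist");P=cloud(m,d)
h=np.array([.6435,.0305,.155]);c,s_=np.cos(np.radians(35)),np.sin(np.radians(35))
G=np.array([[c,0,s_],[0,1,0],[-s_,0,c]])
g=(P-h)@G.T*1000
for n,off in(("tcp",0),("grasp",.155),("tip",.173)):print(n,(G@(s["tcp_pos"]+T[:,2]*off-h)*1000).round(1))
k=(d>0)&(g[...,0]>-45)&(g[...,0]<25)&(abs(g[...,1])<40)&(g[...,2]>32)&(g[...,2]<100)
if len(sys.argv)>2:k&=d>0
for z in range(34,100,4):
    b=g[k&(abs(g[...,2]-z)<2)]
    if len(b)>5:print(z,len(b),np.percentile(b,1,axis=0).round(1),np.percentile(b,99,axis=0).round(1))
save(sys.argv[1],p)
E
python3 g.py w5
```

```text
[0.45380142 0.03049206 0.41873987] [[0.0, 0.821, 0.57], [1.0, -0.0, -0.0], [0.0, 0.57, -0.821]] [-0.01 -0.57  1.82  0.01  1.29 -0.01] [ 0.5  0.4 -0.5]
tcp [ -4.1  -0.  324.8]
grasp [ -4.7  -0.  169.9]
tip [ -4.8  -0.  151.9]
34 41 [-22.8  -6.9  32.3] [11.  15.1 35.8]
38 46 [-22.   -6.8  36.1] [13.2 15.3 39.9]
42 52 [-24.1  -6.7  40. ] [12.9 15.3 44. ]
46 63 [-26.1  -6.5  44. ] [13.4 15.1 48. ]
50 52 [-26.4  -6.3  48.3] [13.4 15.2 51.9]
54 60 [-27.4  -6.3  52.2] [11.4 15.3 56. ]
58 65 [-28.   -6.8  56.1] [13.3 15.1 59.9]
62 58 [-30.9  -8.   60.1] [10.2 15.1 64. ]
66 155 [-31.9  -7.7  64.1] [10.3 15.1 67.9]
70 34 [-29.7  -3.8  68.1] [10.4 15.1 71.6]
74 29 [-8.5 14.  72.2] [ 8.4 15.2 75.5]
78 7 [-6.  15.  76.4] [ 4.  15.1 76.7]
82 19 [-13.4  14.6  82.3] [12.9 16.3 83.9]
86 122 [-14.6 -15.   84.2] [13.9 16.7 88. ]
90 1138 [-13.6 -14.6  88.2] [12.9 15.5 91.6]
```

View pics/w5.png

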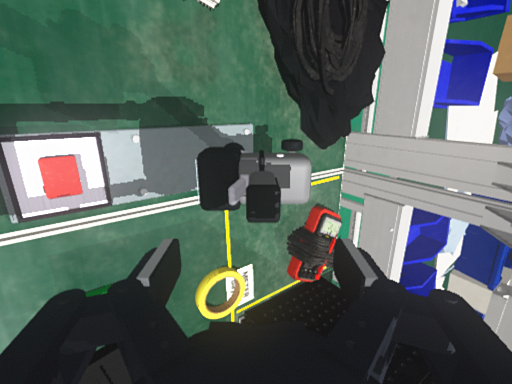

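The scanner is where expected: grip cap at (263,203), box on the plate at (60,176). The grasp axis is aligned within 0.5 mm, so I advance 108 mm along the grip in two stages.

Emit:
{"method": "step_arm", "body": {
  "steps": [
    [[-1, 0.19, 0, -0.27, 0, -0.002, 0], [-1, 0.347, 0, -0.49, 0, -0.002, 0], [-1, 0.347, 0, -0.49, 0, -0.002, 0], [-1, 0.347, 0, -0.49, 0, -0.002, 0]]
  ]
}}

```text
time: 7.8
tcp_pos: [0.489, 0.0305, 0.3705]
eef_rot: [1.872, 1.872, 0.592]
ft_force: [-0.5, 0.0, 0.0]
gripper_width: 0.999
grasp_force: 0.0
```

```bash
python3 g.py w6 | head -4
```

```text
[0.48895676 0.03047743 0.3705496 ] [[0.0, 0.818, 0.575], [1.0, -0.0, 0.0], [0.0, 0.575, -0.818]] [-0.01 -0.49  1.85  0.01  1.17 -0.01] [-0.5  0.   0. ]
tcp [ -3.   -0.  265.2]
grasp [ -2.7  -0.  110.2]
tip [-2.7 -0.  92.2]
```

Emit:
{"method": "step_arm", "body": {
  "steps": [
    [[-1, 0.13, 0, -0.2, 0, 0, 0], [-1, 0.265, 0, -0.4, 0, 0, 0], [-1, 0.265, 0, -0.4, 0, 0, 0], [-1, 0.265, 0, -0.4, 0, 0, 0]]
  ]
}}

```text
time: 8.25
tcp_pos: [0.5151, 0.0305, 0.3325]
eef_rot: [1.869, 1.869, 0.595]
ft_force: [-0.1, -0.9, 1.1]
gripper_width: 1.002
grasp_force: 0.0
```

```bash
python3 g.py w7 | head -4
```

```text
[0.51505835 0.0305054  0.33252515] [[-0.0, 0.816, 0.578], [1.0, 0.0, 0.0], [0.0, 0.578, -0.816]] [-0.01 -0.41  1.86  0.01  1.07 -0.01] [-0.1 -0.9  1.1]
tcp [ -3.4   0.  219.1]
grasp [-2.5  0.  64.1]
tip [-2.4  0.  46.1]
```

Emit:
{"method": "step_arm", "body": {
  "steps": [
    [[-1, 0, 0, -0.025, 0, 0.001, 0], [-0.4, 0, 0, -0.025, 0, 0.001, 0], [0, 0, 0, -0.025, 0, 0.001, 0], [0, 0, 0, -0.025, 0, 0.001, 0], [0, 0, 0, -0.025, 0, 0.001, 0]]
  ]
}}

```text
time: 8.8
tcp_pos: [0.5145, 0.0305, 0.3278]
eef_rot: [1.873, 1.873, 0.589]
ft_force: [-7.0, -0.5, -0.1]
gripper_width: 0.501
grasp_force: 3.0
```

Emit:
{"method": "step_arm", "body": {
  "steps": [
    [[0, 0.02, 0, 0.013, 0, 0, 0], [0, 0.02, 0, 0.013, 0, 0, 0], [0.3, 0.02, 0, 0.013, 0, 0, 0], [0.3, 0.02, 0, 0.013, 0, 0, 0], [0.3, 0.02, 0, 0.013, 0, 0, 0]]
  ]
}}

```text
time: 9.3
tcp_pos: [0.5167, 0.0305, 0.3296]
eef_rot: [1.873, 1.873, 0.59]
ft_force: [-6.3, 0.1, 3.2]
gripper_width: 0.412
grasp_force: 59.3
```

```bash
python3 g.py w8
```

```text
[0.51673173 0.03053816 0.32959377] [[-0.0, 0.819, 0.573], [1.0, -0.0, 0.0], [0.0, 0.573, -0.819]] [-0.01 -0.4   1.86  0.01  1.07 -0.01] [-6.3  0.1  3.2]
tcp [ -3.7   0.  215.7]
grasp [-3.7  0.1 60.7]
tip [-3.7  0.1 42.7]
34 143 [-22.    3.6  32.1] [11.9 15.1 35.9]
38 150 [-21.9  -4.   36.1] [11.8 15.2 39.9]
42 163 [-21.8   5.9  40.1] [13.5 15.1 44. ]
46 183 [-26.6  -1.2  44.1] [17.4 15.2 48. ]
50 295 [-33.3  -1.2  48.1] [24.  15.2 52. ]
54 336 [-34.4   4.5  52.1] [24.4 15.3 56. ]
58 383 [-34.8   3.   56.1] [24.5 15.1 60. ]
62 404 [-34.5   5.7  60.1] [24.4 15.1 64. ]
66 610 [-34.7  -8.2  64.1] [23.9 15.1 68. ]
70 548 [-34.7  -6.9  68. ] [24.2 15.1 72. ]
74 453 [-34.8  -8.7  72. ] [24.4 15.2 76. ]
78 331 [-28.   -8.3  76.1] [19.3 15.3 80. ]
82 536 [-32.1 -10.1  80. ] [21.8 16.4 84. ]
86 858 [-42.4 -10.1  84.1] [24.2 16.8 88. ]
90 4197 [-40.8 -14.2  88.1] [22.4 15.6 91.6]
94 567 [-44.5 -10.2  92. ] [24.5 13.4 96. ]
98 1274 [-44.8 -10.8  96.1] [24.2 13.3 99.9]
```

The trigger's outer face is at x = -22 mm, on its stop, with 59 N on the pads. I hold for 1 s, then open.

Emit:
{"method": "step_arm", "body": {
  "steps": [
    [[1, 0, 0, 0, 0, 0, 0], [1, 0, 0, 0, 0, 0, 0], [1, 0, 0, 0, 0, 0, 0], [1, 0, 0, 0, 0, 0, 0], [1, 0, 0, 0, 0, 0, 0], [1, 0, 0, 0, 0, 0, 0], [1, 0, 0, 0, 0, 0, 0], [1, 0, 0, 0, 0, 0, 0], [1, 0, 0, 0, 0, 0, 0], [1, 0, 0, 0, 0, 0, 0]]
  ]
}}

```text
time: 10.35
tcp_pos: [0.5167, 0.0305, 0.3296]
eef_rot: [1.873, 1.873, 0.59]
ft_force: [-6.2, 0.8, 2.5]
gripper_width: 0.402
grasp_force: 59.3
```

Emit:
{"method": "step_arm", "body": {
  "steps": [
    [[0.4, 0, 0, 0, 0, 0, 0], [-0.2, 0, 0, 0, 0, 0, 0], [-1, 0, 0, 0, 0, 0, 0], [-1, 0, 0, 0, 0, 0, 0], [-1, 0, 0, 0, 0, 0, 0], [-1, 0, 0, 0, 0, 0, 0], [-1, 0, 0, 0, 0, 0, 0]]
  ]
}}

```text
time: 11.05
tcp_pos: [0.5173, 0.0305, 0.3305]
eef_rot: [1.87, 1.87, 0.594]
ft_force: [0.0, -0.2, 0.5]
gripper_width: 0.996
grasp_force: 0.0
```

Emit:
{"method": "step_arm", "body": {
  "steps": [
    [[-1, -0.12, 0, 0.17, 0, 0, 0], [-1, -0.29, 0, 0.41, 0, 0, 0], [-1, -0.46, 0, 0.66, 0, 0, 0], [-1, -0.63, 0, 0.9, 0, 0, 0], [-1, -0.63, 0, 0.9, 0, 0, 0], [-1, -0.63, 0, 0.9, 0, 0, 0], [-1, -0.63, 0, 0.9, 0, 0, 0]]
  ]
}}

```text
time: 11.75
tcp_pos: [0.4546, 0.0305, 0.4183]
eef_rot: [1.872, 1.872, 0.591]
ft_force: [-0.1, -0.3, -0.9]
gripper_width: 0.999
grasp_force: 0.0
```

```bash
python3 g.py w9
python3 - <<'E'
from h import *
m,p,d=cam("wrist");P=cloud(m,d);hsv=cv2.cvtColor(p,cv2.COLOR_RGB2HSV)
red=((hsv[...,0]<8)|(hsv[...,0]>172))&(hsv[...,1]>150)&(hsv[...,2]>60)&(P[...,2]<.06)&(P[...,2]>.015)&(P[...,0]<.52)
q=P[red];z=np.median(q[:,2]);print(z,rect(m,red,z))
E
```

```text
[0.45455361 0.03047284 0.41833439] [[0.0, 0.819, 0.574], [1.0, 0.0, -0.0], [-0.0, 0.574, -0.819]] [-0.01 -0.57  1.82  0.01  1.28 -0.01] [-0.1 -0.3 -0.9]
tcp [ -3.7  -0.  324.1]
grasp [ -3.7  -0.  169.1]
tip [ -3.7  -0.  151.1]
34 43 [-20.9  -6.3  32.3] [10.6 15.3 36. ]
38 43 [-24.   -6.1  36. ] [ 9.8 15.3 39.9]
42 56 [-24.8  -5.9  40. ] [13.1 15.2 43.9]
46 58 [-24.9  -7.1  44.1] [11.6 15.1 48. ]
50 60 [-26.1  -7.   48.1] [13.6 15.1 51.9]
54 54 [-28.1  -7.8  52.1] [10.4 15.1 55.8]
58 61 [-28.6  -6.5  56. ] [13.4 15.2 59.9]
62 67 [-32.1  -6.5  60.2] [12.4 15.1 63.9]
66 152 [-31.9  -7.9  64. ] [10.1 15.  67.8]
70 36 [-29.4  -2.7  68.1] [10.1 15.2 71.9]
74 28 [-8.8 14.1 72.1] [ 7.2 15.1 75.8]
82 27 [-12.5  15.5  81.4] [11.5 16.5 83.8]
86 135 [-14.8 -13.1  84.2] [14.  16.6 88. ]
90 1162 [-13.7 -15.4  88.2] [12.8 15.4 91.5]
0.025931771142107235 ((453.80133056640625, 19.638050079345703), (33.55774688720703, 22.47001075744629), 1.9264416694641113)
```

The trigger is back to its released profile (tip at -32 mm). The box hasn't moved: its lid is at z = 26 mm with the same x and the same near edge. Handing in.

```bash
python3 -c "
from station import ctrl
print(ctrl.hand_in())"
```

```text
the job is handed in; nothing more can be done
None
```

I placed the gauge box flat near the centre of the plate, squeezed the trigger to its stop for over a second and let it spring back, then backed the arm clear and handed the job in at about 12 s; no verdict was returned.

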